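# Change instruments for the nail technician

## Task

Change instruments for the nail technician, who sits at the blue-grey end of the client's armrest: first clear the used nail file off the cushion and lay it (do not drop it) flat in the steel tray, clear of the cuticle pusher already there, parallel to it and with its handle at the same end. Then take the cordless e-file out of its rest and hand it over: hold it level about 10 cm above the middle of the blue-grey cushion, in line with the armrest, butt end towards the technician and bit pointing back along the black cushion. Finish while still holding it there, steady in the gripper, and leave the pusher, the bottles and the buffer block where they stand.

Things in the scene. Friction and masses are not known exactly. Their poses are not given: they have to be found in the camera images.
- armrest: client's armrest, fixed to the table: cushion 380 x 130 mm on two oak box frames, top of the cushion level and 130 mm above the table. Origin: centre of its underside on the table; x along its length towards the technician (the technician sits on the robot's right, beyond -y), y across, z up. The cushion is black from x = -190 to +49 mm and blue-grey from x = +51 to +190 mm.
- blue_pad (a point): middle of the blue-grey part of the cushion, on its upper face (armrest x = +120 mm, 130 mm above the table); axes as the armrest's
- nail_file: used nail file, 177 mm long, 30 g, lying flat on the cushion, its handle roughly towards the technician: pink plastic handle 16 mm wide and 10 mm thick from x = -87 to 0 mm, thin steel blade 13 mm wide, 3 mm thick from 0 to +89 mm, 3.5 mm clear of the surface below. Origin: mid-length, on the handle's underside; x towards the blade's tip, z up. Centre of mass inside the handle, about x = -37 mm
- file_handle_end (a point): butt of the nail file's handle (x = -87 mm of the file, mid-thickness)
- file_tip (a point): blade end of the nail file (x = +87 mm of the file, mid-thickness)
- tray: stainless tray for used instruments, fixed, outside 230 x 130 mm at the walls (rim lip to 244 x 138 mm), 20 mm high, walls and floor 3 mm thick. Origin: centre of its underside; x along its length, z up. The pusher lies along its +y wall, about 42 mm off the middle line; the rest of the floor is free. May stand on the robot's left or right
- pusher: used cuticle pusher lying in the tray along the tray's x: black square handle 9 x 9 mm from x = -70 to +10 mm (towards the tray's -x end), thin steel shank and flat spade to x = +74 mm. Origin: on its underside; x towards the spade. Must stay where it is (within 30 mm)
- rest: e-file rest, fixed: grey foot 115 x 62 x 8 mm with two V-forks, each 12 mm thick, at x = -42 and +42 mm, fork tips up to 50 mm above the table and 51 mm across; the 72 mm between the forks are free above the foot for the fingers. Origin: centre of its underside; x along the e-file. Stands on the other side from the tray
- e_file: cordless e-file (nail drill), 176 mm long, 120 g, lying level in the two forks with its axis 46 mm above the table: white round body 24 mm in diameter from x = -75 to +55 mm, then a tapering steel nose and the brass bit to +101 mm. Lifts straight up out of the forks. Origin: on the axis, midway between the forks, close to the centre of mass; x along the axis towards the bit
- e_file_butt (a point): centre of the butt end (black cap) of the e-file, x = -75 mm
- e_file_bit (a point): tip of the e-file's bit, x = +101 mm
- polish: bystander: nail polish bottle, dark red, 32 mm in diameter, 74 mm high with its black cap, standing between tray and rest. Origin: centre of its underside
- pump_bottle: bystander: white pump bottle 58 mm in diameter, 147 mm high. Origin: centre of its underside
- buffer: bystander: nail buffer block 95 x 26 x 26 mm on the table. Origin: centre of its underside; x along its length

How it is judged:
On the way, in this order (a step that is already met when the one before it is completed fails the run):
1. the nail file lies flat in the tray clear of the pusher, parallel to it, its handle at the same end, and is let go (z of nail_file in the frame of tray between -0.004 and 0.008 m and angle between nail_file's own z axis and vertical below 0.12 rad and angle between the x axis of nail_file and the x axis of pusher, either way round below 0.26 rad and contact force between nail_file and pusher below 0.05 N and x of file_handle_end in the frame of tray below -0.04 m and x of file_tip in the frame of tray above 0.04 m and y of nail_file in the frame of tray between -0.062 and 0.062 m and contact force between nail_file and the fingers below 0.05 N and linear speed of nail_file below 0.03 m/s and distance of pusher from where it was at the start of the episode below 0.03 m and angle between pusher's own z axis and vertical below 0.3 rad), for 0.2 s.
2. the e-file has been lifted clear of its rest by the gripper (height (world z) of e_file above 0.09 m and contact force between e_file and the fingers above 1 N and contact force between e_file and rest below 0.05 N), for 0.2 s.
At the end, for the whole second after the job is handed in: E-file gripped, still, touching nothing else: within 35 mm of blue_pad seen from above, 70-130 mm above it, level to 0.2 rad, along the armrest to 0.25 rad, butt to the technician. File let go flat on the tray floor, parallel to 0.26 rad, handle as the pusher's. Others moved under 30 mm (all of step 1 and horizontal distance between e_file and blue_pad below 0.035 m and height (world z) of e_file between 0.2 and 0.26 m and angle between e_file's own x axis and vertical between 1.3708 and 1.7708 rad and angle between the x axis of e_file and the x axis of armrest, either way round below 0.25 rad and x of e_file_butt in the frame of armrest above 0.155 m and linear speed of e_file below 0.03 m/s and angular speed of e_file below 0.2 rad/s and contact force between e_file and the fingers above 1 N and contact force between e_file and armrest below 0.05 N and contact force between e_file and rest below 0.05 N and distance of each of polish, pump_bottle, buffer from where it was at the start of the episode below 0.03 m and angle between each of polish, pump_bottle's own z axis and vertical below 0.3 rad); the arm keeps its last pose, push and grip.
It fails at once if the nail file or the e-file is dropped (falls free by more than about 30 mm) ((linear speed of nail_file above 0.8 m/s and contact force between nail_file and the fingers below 0.05 N) or (linear speed of e_file above 0.8 m/s and contact force between e_file and the fingers below 0.05 N)).
It fails at once if a bottle, the buffer block or the pusher is pushed 30 mm or more away (distance of any of polish, pump_bottle, buffer, pusher from where it was at the start of the episode above 0.03 m).
It fails at once if a bottle is knocked over (angle between any of polish, pump_bottle's own z axis and vertical above 0.6 rad).
It also fails if it takes over 58 s, if anything falls off the work surface, if the arm or the gripper's body presses on something with over 40 N, if the wrist force passes 120 N, or if a joint passes its speed limit or range.

## Robot

A 6-joint arm with a two-finger parallel gripper is mounted at the origin on the work surface. World frame = base frame: x ahead of the robot, y to its left, z up, the work surface at z = 0. Lengths are in m, angles in rad, forces in N, time in s.
With the tool pointing down it reaches from about 0.325 to 0.9 m from the base axis. Payload 3.5 kg.
Tool frame: the origin (TCP) lies between the finger pads; the fingertips stand 8 mm ahead of it and the grasp point (between the pads) lies 11 mm behind it (robot.finger_overhang is the distance from the TCP to the fingertips, in m); z points along the fingers, x is the direction in which the jaws open and shut, and the axes are right-handed (so a half turn about z gives the same grasp; the last joint's range is limited). The gripper opens to 85 mm and grips with 20 to 120 N. Pads are 22 mm wide; open, the fingers measure 114 mm over their backs; the gripper's body (76 mm by 85 mm) begins 54 mm behind the grasp point. The pads swing forward as they close: fully open they stand 13 mm farther back than shut.
Start: joints at [1.156, 0.276, -0.026, 1.268, 0, 1.467], TCP at [0.192, 0.595, 0.239] pointing down, gripper open.
Joint ranges: [-3.12, 3.12], [-0.85, 1.88], [-1.08, 1.24], [-1.95, 2.15], [-1.57, 1.53], [-3.14, 3.14]. Speed limits (rad/s): [2.57, 2.57, 3.14, 3.14, 3.14, 3.14].

## Interface

Orientations are given as [roll, pitch, yaw] about the fixed x, y, z axes, in that order (R = Rz(yaw) Ry(pitch) Rx(roll)).
In Python, from station import robot, vision, order gives the robot as it stands.
- The arm moves only by the shell command python3 -m handwheel 'ROWS' [OPENING]. ROWS is JSON, one flat list of numbers, 4 for each row, row after row: the shift along the tool's x, y, z in cm, then the turn about the tool's z in rad. In form: [dx, dy, dz, twist, dx, dy, dz, twist, ...]. A call has 1 to 20 rows; each row is the pose to reach, as a shift and turn from the pose commanded when the call began, along the tool's axes at that moment; what a row does not reach only later rows make up. A row lasts 1/12 s, in which the tool goes at most 41.7 mm and 7.16 degrees, less where a joint would pass 70% of its speed; a pose out of reach is approached as far as the arm can. A call with a gripper value outside its range is refused whole. OPENING is the finger opening in cm, from 0 to 8.54, set as the call begins (- or left out, the last holds). The fingers move at their own pace and stop on an object; the grip force is fixed at half the most. Time passes only in rows, so rows that repeat a pose let the fingers close. It gives the time, the measured TCP pose, the force and the opening at its end, in the units of the state.
- robot.sense(): the state, without advancing time (a new reading comes with each control period).
- vision.read_camera(name): name is "scene" or "top" or "wrist"; returns (picture, depth): 384x512x3 uint8, blue, green, red; 384x512 float32, m along the optical axis (not along the pixel's ray), 0 where there is no reading.
- vision.camera_model(name): a dict with "fovy" (degrees; the focal length in pixels is half the picture's height over the tangent of half this angle, whatever the lens; pixels are square), "cx", "cy" (the principal point, pixels), "cam_to_world" (4x4, takes a point from camera to world coordinates). Camera axes: x right, y up, looking along -z (the intrinsics and any distortion apply to the point x, -y, -z); pixel columns grow to the right and rows downward; lengths in m; the calibration is good to about 2 mm. A picture is of the moment at which its call begins: read the wrist's pose just before it. camera_model takes no time and is no camera call; for the wrist camera it gives the pose at the moment of the call.
- order.hand_in(): hands the job in, once; it reports no verdict.
The state is a dict: "clock": time; "q": joint angles; "dq": joint speeds; "tau": joint torques, N m; "eef_pos": TCP position; "eef_rot": TCP orientation; "force": force on the tool from outside, world axes, zero at the start; "torque": the same for the moment, N m; "width": opening from 0.0 (shut) to 1.0 (fully open).
Only numpy, scipy, OpenCV 4.12 (cv2) and the standard library are available. Lean on these libraries where they do the work, as an engineer would, in place of code of your own. Each camera call takes 0.05 s, during which the arm holds its last target.

## Working session

There is one attempt and no reset: what is moved stays moved. The work goes in short steps, Python scripts to look and compute and a shell command to move; the robot and the scene stay as the last step left them, time stands still between calls to the robot, and variables do not carry over. Pictures are saved under pics/ and viewed, and the job is handed in when it is done.

```bash
ls; mkdir -p pics; python3 - <<'E'
from station import robot, vision, order
import cv2, numpy as np
s=robot.sense(); print({k:np.round(v,3).tolist() for k,v in s.items()})
for n in ("scene","top","wrist"):
    m=vision.camera_model(n); print(n,{k:(np.round(v,4).tolist()) if not isinstance(v,str) else v for k,v in m.items()})
    p,d=vision.read_camera(n); cv2.imwrite(f"pics/{n}0.png",p); np.save(f"pics/{n}0.npy",d)
E
```

```text
pics
{'clock': 0.0, 'q': [1.156, 0.277, -0.028, 1.268, 0.0, 1.467], 'dq': [-0.002, 0.002, 0.001, 0.001, 0.003, 0.001], 'tau': [-0.002, -44.551, 29.52, 0.017, -0.0, -0.0], 'eef_pos': [0.191, 0.594, 0.238], 'eef_rot': [-3.141, 0.002, 1.259], 'force': [-0.739, 0.194, -0.234], 'torque': [0.014, 0.014, -0.033], 'width': 1.001}
scene {'fovy': 47.9095, 'cx': 250.1811, 'cy': 189.2296, 'cam_to_world': [[0.2175, -0.6605, 0.7186, 1.3227], [0.976, 0.153, -0.1548, -0.1792], [-0.0077, 0.7351, 0.678, 0.8708], [0.0, 0.0, 0.0, 1.0]]}
top {'fovy': 43.7554, 'cx': 253.7811, 'cy': 198.1698, 'cam_to_world': [[0.0263, 0.9921, -0.1228, 0.3719], [-0.9997, 0.026, -0.0039, -0.0209], [-0.0007, 0.1229, 0.9924, 1.2366], [0.0, 0.0, 0.0, 1.0]]}
wrist {'fovy': 70.3362, 'cx': 258.2127, 'cy': 192.1119, 'cam_to_world': [[0.3083, -0.9093, -0.2794, 0.1202], [0.9513, 0.2941, 0.0924, 0.6174], [-0.0019, -0.2942, 0.9557, 0.374], [0.0, 0.0, 0.0, 1.0]]}
```

View pics/top0.png

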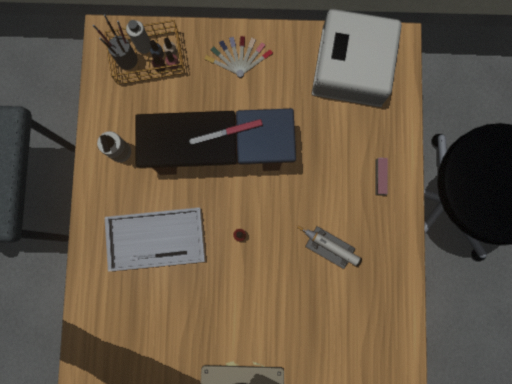

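View pics/scene0.png

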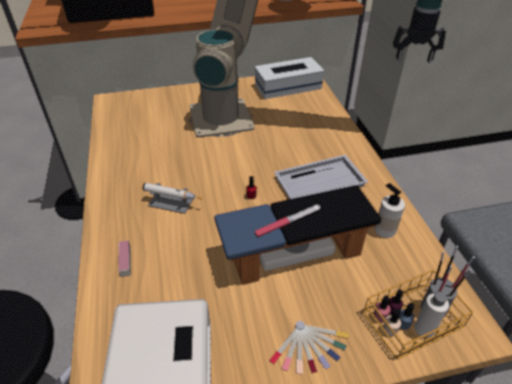

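View pics/wrist0.png

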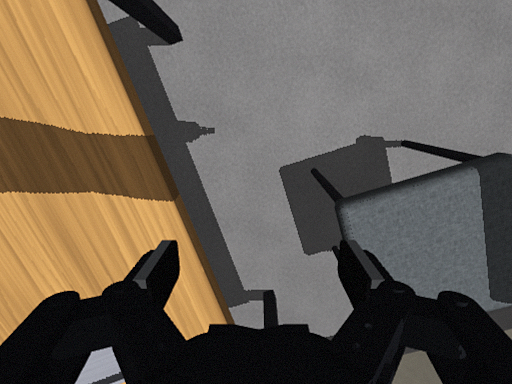

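Top view: the armrest is at about (215,137), with the file on it (handle right at about (245,127), blade left). The tray is at about (155,240), its pusher handle pointing right (-y), and the e-file runs from (300,228) to (360,262). Next I'll measure these with masks.

```bash
cat > h.py <<'E'
import numpy as np, cv2
from station import robot, vision, order
def K(m):
    f=192/np.tan(np.radians(m["fovy"])/2); return f,m["cx"],m["cy"]
def plane(m,uv,z):
    f,cx,cy=K(m); T=np.array(m["cam_to_world"]); uv=np.atleast_2d(uv).astype(float)
    d=np.c_[(uv[:,0]-cx)/f,-(uv[:,1]-cy)/f,-np.ones(len(uv))]@T[:3,:3].T
    o=T[:3,3]; t=(z-o[2])/d[:,2]; return o+d*t[:,None]
def cloud(m,dep):
    f,cx,cy=K(m); T=np.array(m["cam_to_world"]); v,u=np.mgrid[:384,:512]
    c=np.stack([(u-cx)/f*dep,-(v-cy)/f*dep,-dep],-1); return c@T[:3,:3].T+T[:3,3]
E
python3 - <<'E'
from h import *
m=vision.camera_model("top"); p=cv2.imread("pics/top0.png"); d=np.load("pics/top0.npy"); P=cloud(m,d)
hsv=cv2.cvtColor(p,cv2.COLOR_BGR2HSV)
for u,v in [(200,150),(270,150),(240,128),(155,225),(170,254),(330,243),(240,235),(382,175),(112,145),(50+150,320)]: print((u,v),hsv[v,u],p[v,u],P[v,u].round(4))
cv2.imwrite("pics/crop1.png",cv2.resize(p[95:275,95:295],None,fx=3,fy=3,interpolation=cv2.INTER_NEAREST))
cv2.imwrite("pics/crop2.png",cv2.resize(p[210:280,285:375],None,fx=6,fy=6,interpolation=cv2.INTER_NEAREST))
E
```

```text
(200, 150) [12 53 24] [19 21 24] [0.6197 0.1132 0.1318]
(270, 150) [108  70  73] [73 61 53] [ 0.6244 -0.0518  0.1301]
(240, 128) [176 132 129] [ 72  62 129] [0.6733 0.0203 0.1395]
(155, 225) [110  16 140] [140 134 131] [0.4479 0.2364 0.0064]
(170, 254) [ 0 24 42] [38 38 42] [0.3748 0.1928 0.0146]
(330, 243) [ 24   9 141] [136 140 141] [ 0.4118 -0.2062  0.0582]
(240, 235) [18 96 40] [25 34 40] [0.4247 0.0146 0.0775]
(382, 175) [175  72 117] [ 89  84 117] [ 0.5901 -0.3433  0.0265]
(112, 145) [15 71 36] [26 31 36] [0.6306 0.3273 0.113 ]
(200, 320) [ 16 120 134] [ 71 105 134] [0.2121 0.111  0.0056]
```

View pics/crop1.png

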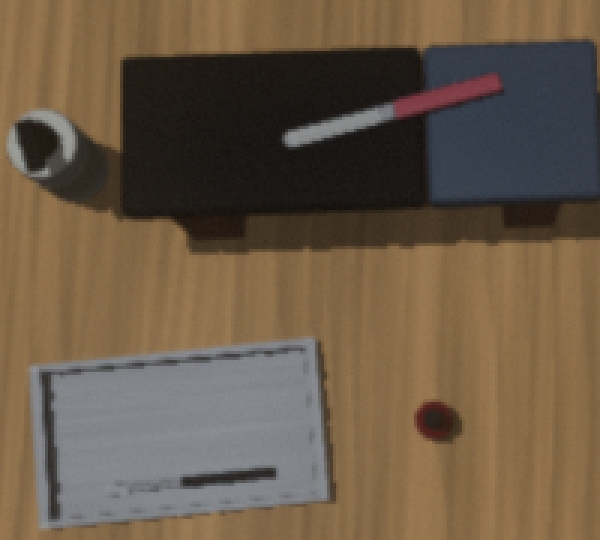

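View pics/crop2.png

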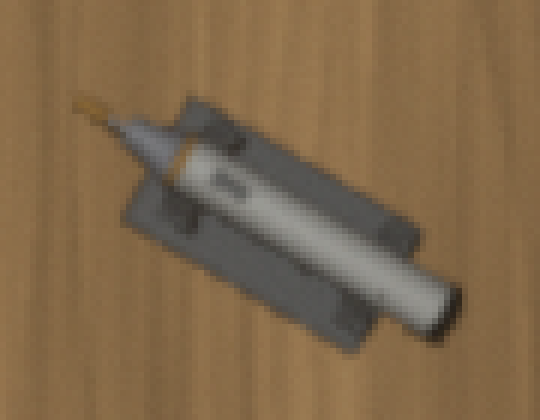

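Crop 1 shows the file's pink handle from about (262,122) to (226,132) and its blade tip at about (190,141). The pusher handle spans (156–187, 255). Crop 2 shows the e-file's bit at about (299,227) and its butt at about (361,263).

```bash
python3 - <<'E'
from h import *
m=vision.camera_model("top"); p=cv2.imread("pics/top0.png"); d=np.load("pics/top0.npy"); P=cloud(m,d)
hsv=cv2.cvtColor(p,cv2.COLOR_BGR2HSV); H,S,V=[hsv[...,i].astype(int) for i in range(3)]
v,u=np.mgrid[:384,:512]
def box(u0,u1,v0,v1): return (u>=u0)&(u<u1)&(v>=v0)&(v<v1)
def pts(mask,z):
    return plane(m,np.c_[u[mask],v[mask]],z)[:,:2]
def rect(q,name):
    (c,s,a)=cv2.minAreaRect(q.astype(np.float32)*1000); b=cv2.boxPoints((c,s,a)); e=[b[1]-b[0],b[2]-b[1]]; l=max(e,key=np.linalg.norm)
    print(name,len(q),"c",np.round(c,1),"size",np.round(s,1),"long dir deg",round(np.degrees(np.arctan2(l[1],l[0]))%180,2)); return np.array(c),np.degrees(np.arctan2(l[1],l[0]))%180
z=P[...,2]
hm=box(220,268,115,140)&((H>165)|(H<5))&(S>90)&(V>70)
hc,ha=rect(pts(hm,.140),"handle"); q=pts(hm,.140)*1000; print(" centroid",q.mean(0))
bm=box(184,228,118,150)&(V>90)&(S<60); rect(pts(bm,.1365),"blade"); print(" centroid",pts(bm,.1365).mean(0)*1000)
rect(np.r_[pts(hm,.14),pts(bm,.1365)],"whole file")
am=box(125,305,100,175)&(z>.118)&(z<.15); rect(pts(am,.13),"cushion")
blm=box(225,305,100,175)&(z>.118)&(z<.15)&(H>100)&(H<120)&(S>40)&(V>50); rect(pts(blm,.13),"blue")
tm=box(95,215,200,280)&(S<40)&(V>60)
n,l,st,ce=cv2.connectedComponentsWithStats(tm.astype(np.uint8)); k=1+st[1:,4].argmax()
tcn=cv2.convexHull(np.c_[u[l==k],v[l==k]].astype(np.int32))[:,0]
rect(plane(m,tcn,.02)[:,:2],"tray rim")
pm=box(152,192,246,262)&(V<70); rect(pts(pm,.012),"pusher handle"); print(" cen",pts(pm,.012).mean(0)*1000)
em=box(290,370,215,275)&(z>.045)&(S<60)&(V>70); rect(pts(em,.05),"efile white+nose"); 
em2=box(290,370,215,275)&(z>.038); rect(pts(em2,.048),"efile z>.038");print(em2.sum())
rm=box(290,370,215,275)&(z>.004)&(z<.04)&(S<60); rect(pts(rm|em,.01),"rest")
print(plane(m,[[299,227],[361,262.5],[329.5,245]],.05).round(4))
E
```

```text
handle 234 c [677.3  11.6] size [15.9 85.4] long dir deg 106.64
 centroid [677.12784332  12.11216483]
blade 190 c [651.3  95.3] size [12.5 87.9] long dir deg 107.16
 centroid [651.20326672  96.11811644]
whole file 424 c [664.6  54.2] size [ 15.9 174.3] long dir deg 106.64
cushion 8545 c [650.3  80. ] size [131.4 378.1] long dir deg 93.77
blue 2646 c [659.8 -39.8] size [123.6 134.5] long dir deg 93.86
tray rim 15 c [411.9 233.8] size [138.1 245.2] long dir deg 97.25
pusher handle 91 c [375.8 190.8] size [ 7.6 76.8] long dir deg 97.82
 cen [375.7803852  191.21652616]
efile white+nose 562 c [ 403.3 -207.6] size [155.6  53.6] long dir deg 61.12
efile z>.038 728 c [ 414.4 -207.4] size [173.5 112. ] long dir deg 79.94
728
rest 1043 c [ 403.4 -213.3] size [160.9  59.3] long dir deg 61.17
[[ 0.4496 -0.1303  0.05  ]
 [ 0.3663 -0.284   0.05  ]
 [ 0.4071 -0.2063  0.05  ]]
```

```bash
cat >> h.py <<'E'
from scipy.spatial.transform import Rotation as Ro
def delta(x,y,z,yaw_deg):
    s=robot.sense(); R=Ro.from_euler("xyz",s["eef_rot"]).as_matrix()
    d=R.T@(np.array([x,y,z])-s["eef_pos"])*100
    yaw=np.arctan2(R[1,0],R[0,0]); t=-(np.radians(yaw_deg)-yaw); t=(t+np.pi/2)%np.pi-np.pi/2
    print("t",round(s["clock"],2),"pos",np.round(s["eef_pos"],4),"yaw",round(np.degrees(yaw),2),"rot",np.round(s["eef_rot"],4),"-> row",np.round(d,2),"twist",round(t,3), "force",np.round(s["force"],1),"w",round(s["width"],3))
E
python3 - <<'E'
from h import *
delta(.6761,.0159,.235,16.7)
E
```

```text
t 0.15 pos [0.1915 0.5943 0.2384] yaw 72.14 rot [-3.1414e+00  1.8000e-03  1.2590e+00] -> row [-40.19  63.87   0.4 ] twist 0.968 force [0.3 0.3 0.4] w 1.0
```

```bash
python3 -m handwheel '[-40.2,63.9,0.4,0.968, -40.2,63.9,0.4,0.968, -40.2,63.9,0.4,0.968, -40.2,63.9,0.4,0.968, -40.2,63.9,0.4,0.968, -40.2,63.9,0.4,0.968, -40.2,63.9,0.4,0.968, -40.2,63.9,0.4,0.968, -40.2,63.9,0.4,0.968, -40.2,63.9,0.4,0.968, -40.2,63.9,0.4,0.968, -40.2,63.9,0.4,0.968, -40.2,63.9,0.4,0.968, -40.2,63.9,0.4,0.968, -40.2,63.9,0.4,0.968, -40.2,63.9,0.4,0.968, -40.2,63.9,0.4,0.968, -40.2,63.9,0.4,0.968, -40.2,63.9,0.4,0.968, -40.2,63.9,0.4,0.968]' 4; python3 - <<'E'
from h import *
delta(.6761,.0159,.235,16.7)
E
```

```text
clock: 1.82
eef_pos: [0.6777, 0.0137, 0.2341]
eef_rot: [-3.141, 0.001, 0.287]
force: [0.3, 0.8, -0.4]
width: 0.466
t 1.82 pos [0.6777 0.0137 0.2341] yaw 16.46 rot [-3.1414e+00  9.0000e-04  2.8730e-01] -> row [-0.1  -0.26 -0.09] twist -0.004 force [ 0.3  0.8 -0.4] w 0.466
```

```bash
python3 -m handwheel '[0,0,0,0,0,0,0,0,0,0,0,0]'; python3 - <<'E'
from h import *
delta(.6761,.0159,.235,16.7)
m=vision.camera_model("wrist"); p,d=vision.read_camera("wrist"); cv2.imwrite("pics/w1.png",p)
np.save("pics/w1.npy",d); hsv=cv2.cvtColor(p,cv2.COLOR_BGR2HSV); H,S,V=[hsv[...,i].astype(int) for i in range(3)]
v,u=np.mgrid[:384,:512]
hm=((H>165)|(H<5))&(S>90)&(V>70)
n,l,st,ce=cv2.connectedComponentsWithStats(hm.astype(np.uint8)); k=1+st[1:,4].argmax(); print(st[k])
q=plane(m,np.c_[u[l==k],v[l==k]],.14)[:,:2]*1000
c,s,a=cv2.minAreaRect(q.astype(np.float32)); print(c,s,a,q.mean(0))
vx,vy,x0,y0=cv2.fitLine(q.astype(np.float32),cv2.DIST_L2,0,.01,.01).ravel(); print(np.degrees(np.arctan2(vy,vx))%180)
E
```

```text
clock: 2.07
eef_pos: [0.6755, 0.0177, 0.2354]
eef_rot: [-3.141, 0.001, 0.293]
force: [-0.7, 0.6, -0.6]
width: 0.468
t 2.07 pos [0.6755 0.0177 0.2354] yaw 16.78 rot [-3.1411e+00  6.0000e-04  2.9290e-01] -> row [0.   0.19 0.04] twist 0.001 force [-0.7  0.6 -0.6] w 0.468
[ 248  155   19   92 1594]
(676.4635620117188, 11.456245422363281) (15.531225204467773, 86.30938720703125) 17.167245864868164 [676.17855699  13.32281688]
107.30016
```

View pics/w1.png

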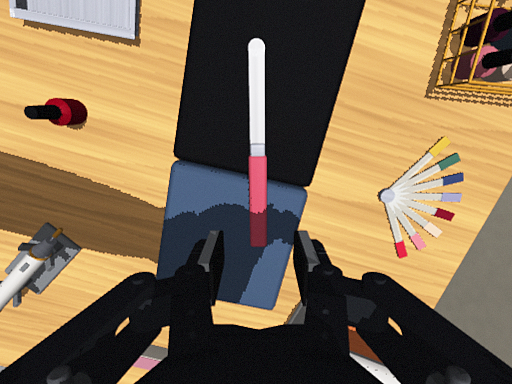

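The wrist view shows the file between the open fingers, with its handle at (248–267, 155–246). The measured centre agrees with the top view to about 1 mm. Descending.

```bash
python3 -m handwheel '[0,0.2,3,0, 0,0.2,6,0, 0,0.2,7.5,0, 0,0.2,8.5,0, 0,0.2,9,0, 0,0.2,9.3,0, 0,0.2,9.5,0, 0,0.2,9.5,0, 0,0.2,9.5,0]'; python3 - <<'E'
from h import *
delta(.6757,.0154,.140,17)
E
```

```text
clock: 2.87
eef_pos: [0.6781, 0.0143, 0.1417]
eef_rot: [3.141, -0.002, 0.291]
force: [-0.2, 1.0, -0.1]
width: 0.468
t 2.87 pos [0.6781 0.0143 0.1417] yaw 16.67 rot [ 3.1408e+00 -2.1000e-03  2.9100e-01] -> row [-0.19 -0.18  0.16] twist -0.006 force [-0.2  1.  -0.1] w 0.468
```

```bash
python3 -m handwheel '[-0.1,0,0.1,0, -0.1,0,0.1,0]'; python3 -m handwheel '[0,0,0,0, 0,0,0,0, 0,0,0,0, 0,0,0,0, 0,0,0,0, 0,0,0,0, 0,0,0,0]' 0;  python3 - <<'E'
from h import *
delta(.6757,.0154,.140,17)
E
```

```text
clock: 3.03
eef_pos: [0.6766, 0.0139, 0.14]
eef_rot: [3.141, -0.001, 0.291]
force: [0.2, 0.1, 0.0]
width: 0.468
clock: 3.62
eef_pos: [0.6766, 0.014, 0.1398]
eef_rot: [3.141, -0.001, 0.291]
force: [-1.2, -0.2, 3.5]
width: 0.164
t 3.62 pos [0.6766 0.014  0.1398] yaw 16.67 rot [ 3.1412e+00 -8.0000e-04  2.9100e-01] -> row [-0.04 -0.16 -0.02] twist -0.006 force [-1.2 -0.2  3.5] w 0.164
```

```bash
python3 -m handwheel '[0,0,0,0, 0,0,-1,0, 0,0,-3,0, 0,0,-6,0, 0,0,-9,0, 0,0,-9,0,0,0,-9,0]';  python3 - <<'E'
from h import *
delta(.4319,.196,.2,7.3)
m=vision.camera_model("wrist"); p,d=vision.read_camera("wrist"); cv2.imwrite("pics/w2.png",p)
E
```

```text
clock: 4.2
eef_pos: [0.6778, 0.0139, 0.2323]
eef_rot: [3.14, -0.005, 0.291]
force: [-0.5, -0.3, -0.4]
width: 0.164
t 4.2 pos [0.6778 0.0139 0.2323] yaw 16.67 rot [ 3.1399 -0.0047  0.291 ] -> row [-18.34 -24.5    3.1 ] twist 0.164 force [-0.5 -0.3 -0.4] w 0.164
```

View pics/w2.png

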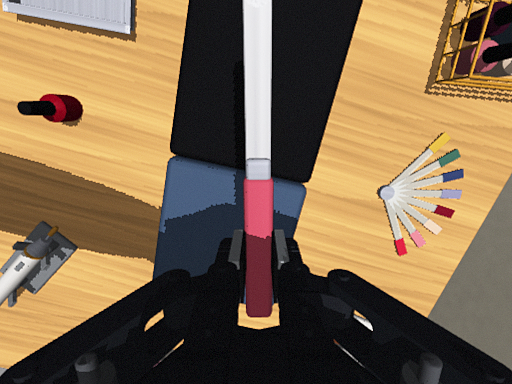

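The file is gripped and lifted (handle at (245–272, 178–317), in line with the tool). Measuring how it sits in the gripper.

```bash
python3 - <<'E'
from h import *
s=robot.sense(); m=vision.camera_model("wrist"); p,d=vision.read_camera("wrist")
R=Ro.from_euler("xyz",s["eef_rot"]).as_matrix(); T0=np.array(s["eef_pos"])
P=(cloud(m,d)-T0)@R*1000
for v,u in [(20,258),(60,258),(100,258),(140,258),(168,258),(190,258),(210,258),(225,258)]: print(u,v,p[v,u],P[v,u].round(1))
row=lambda v:[u for u in range(220,300) if abs(P[v,u,2])<12]
for v in (10,60,120,190,215): r=row(v); print(v,r[0],r[-1],P[v,r].mean(0).round(1))
print([ (v,p[v,258].tolist()) for v in range(150,190,4)])
E
```

```text
258 20 [233 232 232] [  -0.  -112.3    2.3]
258 60 [234 231 231] [ -0.1 -96.2   2.6]
258 100 [232 229 229] [ -0.1 -78.7   1.3]
258 140 [230 227 228] [ -0.1 -59.8   1.6]
258 168 [216 205 203] [ -0.2 -46.3  -1.5]
258 190 [119  96 228] [ -0.2 -35.   -2.3]
258 210 [117  89 223] [ -0.2 -23.8  -1.6]
258 225 [115  90 224] [ -0.2 -14.8  -0.7]
10 243 271 [  -0.5 -116.1    2.1]
60 244 271 [ -0.3 -96.1   2.1]
120 245 271 [ -0.1 -69.4   2.2]
190 243 273 [ -0.2 -34.6  -1.1]
215 244 273 [  0.1 -20.7  -1. ]
[(150, [230, 227, 227]), (154, [230, 227, 227]), (158, [127, 121, 120]), (162, [220, 209, 208]), (166, [216, 205, 202]), (170, [216, 206, 201]), (174, [212, 201, 196]), (178, [209, 198, 186]), (182, [115, 91, 223]), (186, [118, 93, 227])]
```

```bash
python3 -m handwheel '[-1.8,-2.5,0,0.016, -4,-5.4,0,0.04, -6.5,-8.7,0,0.06, -9,-12,0,0.08, -11.5,-15.4,0,0.1, -14,-18.7,0,0.125, -16,-21.4,0,0.145, -17.5,-23.4,1,0.16, -18.3,-24.5,3,0.164, -18.3,-24.5,6,0.164, -18.3,-24.5,9,0.164, -18.3,-24.5,12,0.164, -18.3,-24.5,14,0.164, -18.3,-24.5,14,0.164, -18.3,-24.5,14,0.164, -18.3,-24.5,14,0.164]';  python3 - <<'E'
from h import *
delta(.4319,.196,.0145,7.3)
m=vision.camera_model("wrist"); p,d=vision.read_camera("wrist"); cv2.imwrite("pics/w3.png",p)
m=vision.camera_model("top"); p,d=vision.read_camera("top"); cv2.imwrite("pics/t3.png",p)
E
```

```text
clock: 5.63
eef_pos: [0.4308, 0.1962, 0.0897]
eef_rot: [-3.142, 0.0, 0.127]
force: [0.2, 0.1, 0.1]
width: 0.162
t 5.63 pos [0.4308 0.1962 0.0897] yaw 7.27 rot [-3.1416e+00  1.0000e-04  1.2690e-01] -> row [0.11 0.04 7.52] twist -0.0 force [0.2 0.1 0.1] w 0.162
```

View pics/w3.png

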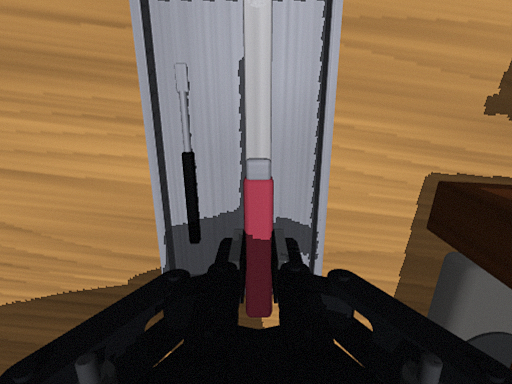

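The wrist view shows the file over the tray floor, parallel to the pusher (black handle at (190,200)) and on the right-hand free side. Lowering.

```bash
python3 -m handwheel '[0.05,0,2.5,0, 0.05,0,4.5,0, 0.05,0,6,0, 0.05,0,6.8,0, 0.05,0,7.2,0, 0.05,0,7.4,0, 0.05,0,7.4,0, 0.05,0,7.4,0,0.05,0,7.4,0]';  python3 - <<'E'
from h import *
delta(.4319,.196,.0125,7.3)
E
```

```text
clock: 6.48
eef_pos: [0.4321, 0.1966, 0.0163]
eef_rot: [-3.141, -0.002, 0.127]
force: [0.8, -0.7, -0.2]
width: 0.165
t 6.48 pos [0.4321 0.1966 0.0163] yaw 7.28 rot [-3.1413e+00 -2.1000e-03  1.2700e-01] -> row [-0.03  0.05  0.38] twist -0.0 force [ 0.8 -0.7 -0.2] w 0.165
```

```bash
python3 -m handwheel '[0,0,0.2,0, 0,0,0.2,0, 0,0,0.2,0]'; python3 -m handwheel '[0,0,0.1,0, 0,0,0.1,0, 0,0,0.1,0]'
```

```text
clock: 6.73
eef_pos: [0.4312, 0.1963, 0.0135]
eef_rot: [-3.142, -0.0, 0.127]
force: [0.9, 0.1, -0.4]
width: 0.165
clock: 6.98
eef_pos: [0.4313, 0.1963, 0.0128]
eef_rot: [-3.142, -0.0, 0.127]
force: [-0.9, 0.0, 5.7]
width: 0.161
```

Contact is 5.7 N, so the file is down. Opening and lifting.

```bash
python3 -m handwheel '[0,0,0,0, 0,0,0,0, 0,0,0,0, 0,0,0,0]' 3.2; python3 -m handwheel '[0,0,-0.5,0, 0,0,-2,0, 0,0,-5,0, 0,0,-9,0, 0,0,-13,0, 0,0,-13,0,0,0,-13,0]';  python3 - <<'E'
from h import *
m=vision.camera_model("wrist"); p,d=vision.read_camera("wrist"); cv2.imwrite("pics/w4.png",p)
delta(.407,-.2063,.2,-28.6)
E
```

```text
clock: 7.32
eef_pos: [0.431, 0.1962, 0.0121]
eef_rot: [3.142, 0.0, 0.127]
force: [-0.1, 0.4, 0.6]
width: 0.373
clock: 7.9
eef_pos: [0.4339, 0.1971, 0.1456]
eef_rot: [-3.14, -0.007, 0.127]
force: [-0.5, -0.4, 0.1]
width: 0.376
t 7.95 pos [0.4319 0.1965 0.1435] yaw 7.28 rot [-3.1411e+00 -2.7000e-03  1.2700e-01] -> row [-7.56 39.64 -5.69] twist 0.626 force [-0.6 -0.3 -0.7] w 0.376
```

View pics/w4.png

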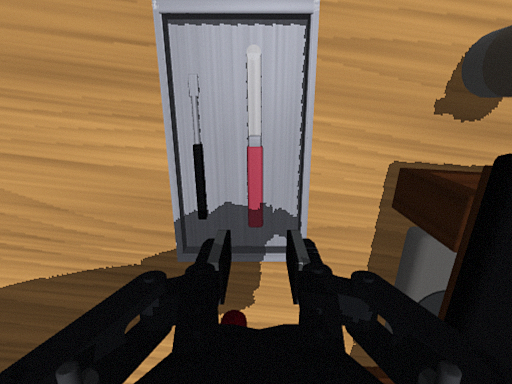

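The file lies flat at (247–263, 45–227), parallel to the pusher at (200,150) and clear of it. Moving to the e-file.

```bash
python3 - <<'E'
from h import *
delta(.402,-.218,.2,-28.6)
E
python3 -m handwheel '[0,2,-4,0, -0.8,5,-5.7,0.1, -1.5,8,-5.7,0.2, -2.2,12,-5.7,0.3, -3,16,-5.7,0.4, -4,20,-5.7,0.5, -5,24,-5.7,0.6, -6,28,-5.7,0.626, -7,32,-5.7,0.626, -7.6,36,-5.7,0.626, -8,39,-5.7,0.626, -8.2,40.7,-5.7,0.626, -8.2,40.7,-5.7,0.626, -8.2,40.7,-5.7,0.626, -8.2,40.7,-5.7,0.626]' 6;  python3 - <<'E'
from h import *
delta(.402,-.218,.2,-28.6)
m=vision.camera_model("wrist"); p,d=vision.read_camera("wrist"); cv2.imwrite("pics/w5.png",p); np.save("pics/w5.npy",d)
E
```

```text
t 7.95 pos [0.4319 0.1965 0.1435] yaw 7.28 rot [-3.1411e+00 -2.7000e-03  1.2700e-01] -> row [-8.2  40.74 -5.7 ] twist 0.626 force [-0.6 -0.3 -0.7] w 0.376
clock: 9.2
eef_pos: [0.4002, -0.2165, 0.1977]
eef_rot: [-3.141, 0.004, -0.499]
force: [-0.7, -0.7, -0.2]
width: 0.702
t 9.2 pos [ 0.4002 -0.2165  0.1977] yaw -28.58 rot [-3.1406  0.004  -0.4989] -> row [ 0.24  0.05 -0.23] twist 0.0 force [-0.7 -0.7 -0.2] w 0.702
```

View pics/w5.png

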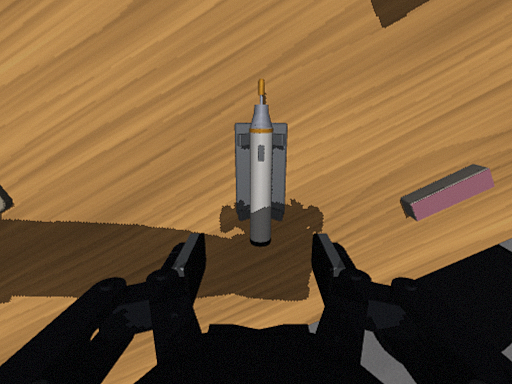

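```bash
python3 - <<'E'
from h import *
m=vision.camera_model("wrist"); p=cv2.imread("pics/w5.png"); d=np.load("pics/w5.npy")
P=cloud(m,d); mask=(P[...,2]>.047)&(P[...,2]<.075); mask[:,:215]=0; mask[:,310:]=0; mask[260:]=0
v,u=np.nonzero(mask); print(v.min(),v.max())
q=P[mask][:,:2]*1000
c,s,a=cv2.minAreaRect(q.astype(np.float32)); print(c,s,a)
# mid silhouette
mid=[]
for r in range(135,235,5):
    uu=u[v==r]; mid.append((uu.mean(),r))
w=plane(m,mid,.052)[:,:2]*1000
vx,vy,x0,y0=cv2.fitLine(w.astype(np.float32),cv2.DIST_L2,0,.01,.01).ravel(); a=np.degrees(np.arctan2(vy,vx))%180; print("axis",a,x0,y0)
tip=plane(m,[[262,79]],.046)*1000; butt=plane(m,[[260.5,246]],.038)*1000; collar=plane(m,[[261,129]],.058)*1000
print("tip",tip,"butt(low edge)",butt,"collar",collar)
e=np.array([np.cos(np.radians(a)),np.sin(np.radians(a))])
print("origin from tip",tip[0,:2]-101*e,"from collar",collar[0,:2]-55*e)
for u_,v_ in [(240,130),(280,130),(243,212),(279,212)]: print(P[v_,u_].round(4))
E
```

```text
79 246
(409.26861572265625, -204.84912109375) (176.29849243164062, 49.94092559814453) 60.890769958496094
axis 60.935257 401.3703 -218.85431
tip [[ 452.44811396 -127.84289675   46.        ]] butt(low edge) [[ 362.26511749 -291.05775029   38.        ]] collar [[ 429.10852694 -168.6675896    58.        ]]
origin from tip [ 403.38256221 -216.12410097] from collar [ 402.3896606  -216.74151462]
[ 0.4059 -0.1611  0.0101]
[ 0.4467 -0.1834  0.0091]
[ 0.3681 -0.2392  0.0493]
[ 0.4034 -0.2585  0.0491]
```

E-file: origin ≈ (402.5, -217) mm, axis 61.0°, which agrees with the top view. Descending to grasp at its centre.

```bash
python3 - <<'E'
from h import *
delta(.4025,-.217,.035,-29)
E
python3 -m handwheel '[0.1,0,3,0.007, 0.15,0,6,0.007, 0.15,0,9,0.007, 0.15,0,12,0.007, 0.15,0,14,0.007, 0.15,0,15.5,0.007, 0.15,0,16.3,0.007, 0.15,0,16.3,0.007, 0.15,0,16.3,0.007]';  python3 - <<'E'
from h import *
delta(.4025,-.217,.035,-29)
E
```

```text
t 9.25 pos [ 0.4004 -0.2163  0.198 ] yaw -28.53 rot [-3.1408  0.0032 -0.498 ] -> row [ 0.27 -0.02 16.3 ] twist 0.008 force [0.4 0.5 0.1] w 0.708
clock: 10.0
eef_pos: [0.4027, -0.2177, 0.0364]
eef_rot: [-3.141, 0.001, -0.505]
force: [0.5, -0.4, 0.1]
width: 0.703
t 10.0 pos [ 0.4027 -0.2177  0.0364] yaw -28.92 rot [-3.1414e+00  6.0000e-04 -5.0470e-01] -> row [-0.05 -0.06  0.14] twist 0.001 force [ 0.5 -0.4  0.1] w 0.703
```

```bash
python3 -m handwheel '[0,0,0.1,0, 0,0,0.1,0, 0,0,0.1,0, 0,0,0.1,0, 0,0,0.1,0, 0,0,0.1,0, 0,0,0.1,0, 0,0,0.1,0, 0,0,0.1,0, 0,0,0.1,0]' 0;  python3 - <<'E'
from h import *
delta(.4025,-.217,.035,-29)
E
```

```text
clock: 10.83
eef_pos: [0.4014, -0.2178, 0.0363]
eef_rot: [3.141, 0.003, -0.506]
force: [-5.3, 2.4, 9.0]
width: 0.262
t 10.83 pos [ 0.4014 -0.2178  0.0363] yaw -28.99 rot [ 3.1414e+00  2.6000e-03 -5.0600e-01] -> row [ 0.06 -0.13  0.13] twist 0.0 force [-5.3  2.4  9. ] w 0.262
```

```bash
python3 -m handwheel '[0,0,-0.5,0, 0,0,-1.5,0, 0,0,-3.5,0, 0,0,-6,0, 0,0,-9,0, 0,0,-12,0, 0,0,-15,0, 0,0,-17.5,0, 0,0,-18.5,0, 0,0,-18.5,0, 0,0,-18.5,0, 0,0,-18.5,0]';  python3 - <<'E'
from h import *
delta(.658,-.04,.22,3.8)
p,d=vision.read_camera("wrist"); cv2.imwrite("pics/w6.png",p); np.save("pics/w6.npy",d)
p,d=vision.read_camera("scene"); cv2.imwrite("pics/s6.png",p)
E
```

```text
clock: 11.83
eef_pos: [0.4016, -0.2178, 0.2186]
eef_rot: [-3.141, 0.003, -0.506]
force: [0.0, 0.3, -0.8]
width: 0.262
t 11.83 pos [ 0.4016 -0.2178  0.2186] yaw -29.0 rot [-3.1412e+00  3.0000e-03 -5.0610e-01] -> row [ 13.81 -27.98  -0.17] twist -0.572 force [ 0.   0.3 -0.8] w 0.262
```

View pics/w6.png

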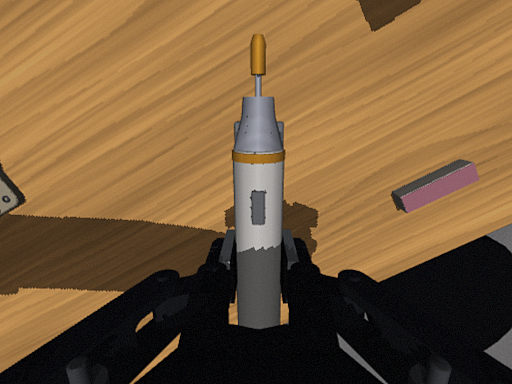

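View pics/s6.png

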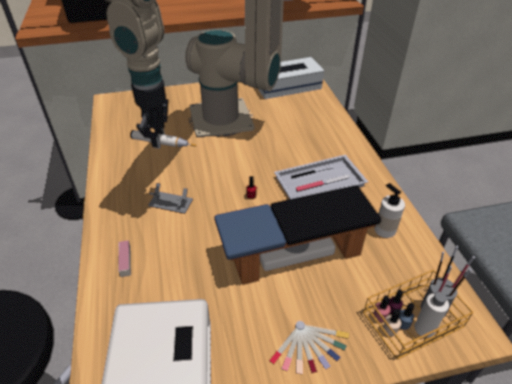

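The e-file is held (body at (235–284, 150–327), bit at (258,35)), the rest is empty, and the file is in the tray at (320,184) in the scene view. Checking level and where the origin sits in the gripper.

```bash
python3 - <<'E'
from h import *
s=robot.sense(); m=vision.camera_model("wrist"); d=np.load("pics/w6.npy")
R=Ro.from_euler("xyz",s["eef_rot"]).as_matrix(); P=(cloud(m,d)-s["eef_pos"])@R*1000
for v in (37,70,157,180,210,235,260): print(v,P[v,259].round(1))
mid=[]
for v in range(160,240,8):
    r=[u for u in range(220,300) if P[v,u,2]<5]; mid.append(P[v,r].mean(0)); 
mid=np.array(mid); print(mid[[0,-1]].round(1)); print("yaw err deg",np.degrees(np.polyfit(mid[:,1],mid[:,0],1)[0]), "pitch",np.degrees(np.polyfit(mid[:,1],mid[:,2],1)[0]))
E
```

```text
37 [   0.4 -102.3  -12.7]
70 [  0.4 -90.  -13. ]
157 [  0.3 -55.4 -22.4]
180 [  0.3 -45.4 -22.1]
210 [  0.3 -32.5 -24.3]
235 [  0.3 -19.4 -22.1]
260 [  0.3  -6.1 -21.6]
[[  0.1 -53.8 -20.5]
 [  0.1 -17.3 -14.5]]
yaw err deg 0.12324459625285503 pitch 4.53300521645037
```

```bash
python3 -m handwheel '[0.6,-1.2,0,-0.03, 2,-4,0,-0.1, 3.5,-7,0,-0.17, 5,-10.2,0,-0.24, 6.6,-13.4,0,-0.31, 8.2,-16.6,0,-0.38, 9.8,-19.8,0,-0.45, 11.4,-23,-0.1,-0.5, 12.6,-25.5,-0.1,-0.54, 13.5,-27.2,-0.1,-0.565, 13.9,-28,-0.1,-0.572, 13.9,-28,-0.1,-0.572, 13.9,-28,-0.1,-0.572, 13.9,-28,-0.1,-0.572, 13.9,-28,-0.1,-0.572]';  python3 - <<'E'
from h import *
delta(.659,-.04,.2195,3.8)
for n in ("top","scene","wrist"):
    p,d=vision.read_camera(n); cv2.imwrite(f"pics/{n}7.png",p); np.save(f"pics/{n}7.npy",d)
delta(.659,-.04,.2195,3.8)
E
```

```text
clock: 13.18
eef_pos: [0.6587, -0.0419, 0.2211]
eef_rot: [3.142, 0.001, 0.064]
force: [0.1, -0.4, -2.6]
width: 0.261
t 13.18 pos [ 0.6587 -0.0419  0.2211] yaw 3.69 rot [3.1415e+00 1.3000e-03 6.4500e-02] -> row [ 0.05 -0.19  0.16] twist -0.002 force [ 0.1 -0.4 -2.6] w 0.261
t 13.33 pos [ 0.6593 -0.0417  0.2216] yaw 3.71 rot [ 3.1415e+00 -1.0000e-04  6.4800e-02] -> row [-0.02 -0.18  0.21] twist -0.002 force [-0.3  0.3 -1.5] w 0.258
```

View pics/top7.png

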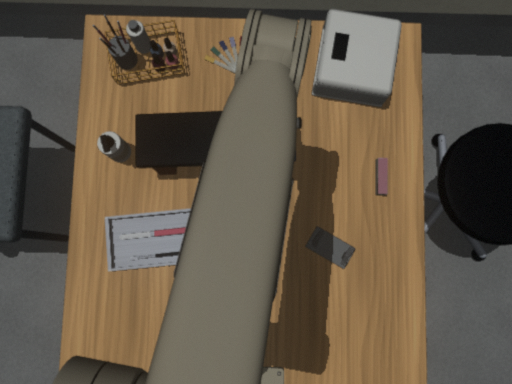

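View pics/scene7.png

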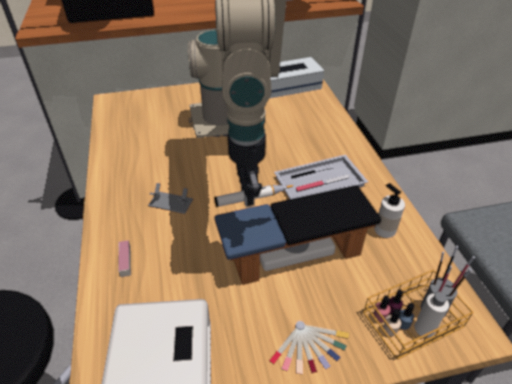

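View pics/wrist7.png

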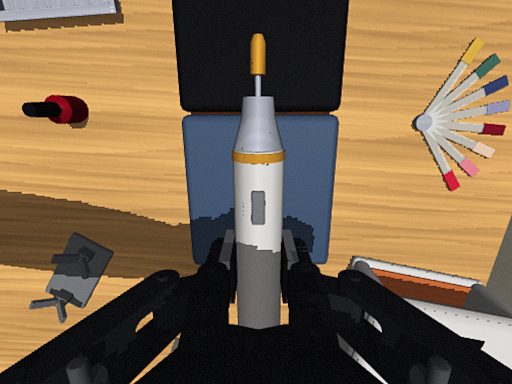

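The e-file is held level over the blue-grey cushion, bit towards the black part (wrist view: axis at u≈258, blue-grey cushion spanning 188–333). The file and pusher are in the tray in the top and scene views. One last numeric check comes before hand-in.

```bash
python3 -m handwheel '[0,-0.1,0.1,0, 0,-0.1,0.1,0, 0,-0.1,0.1,0, 0,-0.1,0.1,0]'; python3 - <<'E'
from h import *
s=robot.sense(); m=vision.camera_model("wrist"); p,d=vision.read_camera("wrist"); P=cloud(m,d)
print("dq",np.round(s["dq"],3),"w",s["width"])
e=Ro.from_euler("xyz",s["eef_rot"]).as_matrix()
o=s["eef_pos"]+e@np.array([0,-.001,-.010]); print("e_file est",o.round(4), "bit dir deg",np.degrees(np.arctan2(-e[1,1],-e[0,1])))
hsv=cv2.cvtColor(p,cv2.COLOR_BGR2HSV); H,S,V=[hsv[...,i].astype(int) for i in range(3)]
bl=(H>100)&(H<120)&(S>40)&(abs(P[...,2]-.13)<.006); q=P[bl][:,:2]*1000; print("blue left/right x",np.percentile(q[:,0],[1,99]).round(1))
po=(P[...,2]>.02)&(P[...,2]<.08); po[:,120:]=0; po[:80]=0; po[140:]=0; print("polish",P[po].mean(0).round(3))
# tray items from the scene view, before hover vs after
ms=vision.camera_model("scene"); a=cv2.imread("pics/scene0.png"); b=cv2.imread("pics/scene7.png")
for n,im in (("0",a),("7",b)):
    h=cv2.cvtColor(im,cv2.COLOR_BGR2HSV).astype(int); v,u=np.mgrid[:384,:512]
    k=(u>288)&(u<320)&(v>163)&(v<182)&(h[...,2]<80); w=plane(ms,np.c_[u[k],v[k]],.012)*1000; print("pusher dark",n,k.sum(),w.mean(0).round(1) if k.any() else None)
h=cv2.cvtColor(b,cv2.COLOR_BGR2HSV).astype(int); k=(u>285)&(u<335)&(v>174)&(v<196)&((h[...,0]>165)|(h[...,0]<5))&(h[...,1]>90)
w=(plane(ms,np.c_[u[k],v[k]],.013)[:,:2]*1000).astype(np.float32); print("file handle",cv2.minAreaRect(w))
c=np.array([411.9,233.8]); X=np.array([-.127,.992]); Y=np.array([-.992,-.127]); print("in tray",(w.mean(0)-c)@X,(w.mean(0)-c)@Y)
l=cv2.fitLine(w,cv2.DIST_L2,0,.01,.01).ravel(); print("dir",np.degrees(np.arctan2(l[1],l[0]))%180)
E
```

```text
clock: 13.67
eef_pos: [0.6598, -0.0401, 0.2203]
eef_rot: [3.142, -0.0, 0.066]
force: [0.7, 0.4, -1.3]
width: 0.26
dq [ 0.003  0.004  0.002 -0.001 -0.001 -0.   ] w 0.26017423836073955
e_file est [ 0.6597 -0.0391  0.2303] bit dir deg 93.777290653336
blue left/right x [594.5 723. ]
polish [0.434 0.018 0.047]
pusher dark 0 51 [381.1 187.2  12. ]
pusher dark 7 46 [381.6 187.3  12. ]
file handle ((437.1155090332031, 190.24598693847656), (17.03636360168457, 84.15769958496094), 6.859405994415283)
in tray -46.36850968627931 -19.570675759887717
dir 98.231415
```

All checks are consistent, so I'm handing in.

```bash
python3 - <<'E'
from station import order
print(order.hand_in())
E
```

```text
the job is handed in; nothing more can be done
None
```

I laid the nail file in the tray and am holding the e-file over the blue-grey cushion. I handed in at about 13.7 s; no verdict is reported.

- **Nail file:** I set it down until the contact force read about 6 N, then opened the fingers. In the last view it lies about 1° off the tray's length. Its handle is at the same end as the pusher's, about 20 mm off the middle line on the side away from it. The scene and wrist views put the file within about 5 mm of each other.
- **E-file:** My estimate of its centre is (0.660, -0.039, 0.230) m, about 2 mm from the middle of the blue pad and 100 mm above it. The axis is at 93.8°, the same as the armrest, and the bit points along the black cushion. The arm was still and the grip firm. An outline-based fit gave a 4.5° tilt, but depth along the body's top showed it level to about 1°. I put the difference down to stray edge pixels; both are within the limit.
- **Other items:** The pusher moved less than 1 mm by the camera. The polish bottle stands within about 1 cm of its first reading, which was a single rough point. I did not measure the pump bottle and buffer again, but they look unmoved in the last pictures.

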